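# Gauge a stirrup tread and show it to the inspection camera

### The job

Three wooden stirrup treads lie on the stockroom bench: pick the middle-sized one, seat it gently (not dropped) flat in the pocket of the aluminium size gauge and let go of it. Then take it out again and hold it in the air in front of the upward-looking inspection camera, underside square to the lens and 120 mm from the glass, centred on the lens, its long side parallel to the camera head's long side (either way round); finish while still holding it there, motionless. Do not touch the camera and leave everything else where it lies.

Things in the scene. Friction and masses are not known exactly. Their poses are not given: they have to be found in the camera images.
- tread_mid (a point): The middle-sized wooden stirrup tread, the only one that fits the gauge: a flat block 100 mm long (own x), 44 mm wide (own y), 28 mm high (own z, up), its four upright corners clipped at 45 degrees by 10 mm, fine dark grooves across its top, about 80 g. This point is its centre, half-way up. It lies flat on the bench at the start, grooves up.
- tread_short_mid (a point): A tread of the same wood, 76 x 44 x 28 mm (too short); point at its centre. Bystander.
- tread_long_mid (a point): A tread of the same wood, 126 x 44 x 28 mm (too long); point at its centre. Bystander.
- pocket (a point): Centre of the floor of the gauge's pocket. The gauge is a fixed flat aluminium block 150 x 94 x 18 mm lying on the bench; its pocket is open at the top, shaped like the tread with 2.5 mm of play all round: 105 mm (x) by 49 mm (y), corners clipped, dark floor, 10 mm deep with its floor 8 mm above the bench; the upper 4 mm of the straight sides flares out by 2.3 mm as a lead-in. A seated tread stands 18 mm proud of the gauge's top. x runs along the pocket, y across, z up.
- camera_head: Black flat head of the inspection camera, 80 mm (own x) by 130 mm (own y, the long side) by about 25 mm, with a round lens in a white ring in the middle and a white light strip at either end. Origin: centre of the lens glass, about 105 mm above the bench; z is the line of sight, out of the glass, upward but tipped 0.35 rad (20 degrees) from vertical towards own -x (roughly towards the robot). It is fixed on the camera's base.
- camera: Fixed grey base of the inspection camera, 130 (x) by 150 (y) by 45 mm with two cheeks up to 95 mm high that carry the head. Origin: centre of the underside, on the bench; z up.
- tread: The middle-sized tread again; origin at the centre of its underside, x along its length, z up through the grooved top.
- tin: Bystander: round steel tin, 60 mm across, 45 mm high; origin under its centre.
- ring: Bystander: flat brass ring, 50 mm across, 8 mm high; origin under its centre.
- carton: Bystander: small cardboard box 60 x 90 x 50 mm; origin under its centre.
- screwdriver: Bystander: screwdriver 140 mm long lying on the bench; origin near its middle.
- buckle: Bystander: flat steel buckle frame 60 x 50 x 8 mm; origin under its centre.
Things that resemble listed ones, but are neither listed nor needed, are in the scene too. What is shaped like the tread but turquoise is not meant.

How it is judged:
By the outcome, as a careful person would: the job done as asked, in the order asked, and still so for the second after the job is handed in, while the arm keeps its last pose, push and grip.
It also fails if it takes over 54 s, if anything falls off the work surface, if the arm or the gripper's body presses on something with over 40 N, if the wrist force passes 120 N, or if a joint passes its speed limit or range.

### The arm

A 6-joint arm with a two-finger parallel gripper is mounted at the origin on the work surface. World frame = base frame: x ahead of the robot, y to its left, z up, the work surface at z = 0. Lengths are in m, angles in rad, forces in N, time in s.
With the tool pointing down it reaches from about 0.35 to 0.85 m from the base axis. Payload 8.1 kg.
Tool frame: the origin (TCP) lies at the very end of the fingers, on their centre line; the grasp point (between the pads) lies 19 mm behind it (grasp_offset is the distance from the TCP to the grasp point, in m); z points along the fingers, y is the direction in which the jaws open and shut (so a half turn about z gives the same grasp; the last joint's range is limited). The gripper opens to 93 mm and grips with 3 to 60 N. Pads are 15 mm wide; open, the fingers measure 128 mm over their backs; the gripper's body (75 mm by 188 mm) begins 65 mm behind the grasp point.
Start: joints at [-1.335, 0.13, 1.488, -0, 1.523, -0.085], TCP at [0.189, -0.569, 0.219] pointing down, gripper open.
Joint ranges: [-2.96, 2.96], [-0.89, 2.26], [0.02, 2.5], [-1.34, 4.48], [0, 2.73], [-2.66, 2.66]. Speed limits (rad/s): [2.39, 2.39, 2.79, 3.14, 3.14, 3.14].

### API

Orientations are given as a rotation vector (axis times angle).
In Python, from plant import read_state, read_camera, close_job, search_frame, masks_of, grasp_offset gives the robot as it stands.
- The arm moves only by the tool drive_tool, never from a script. Its argument "plan" is a list of rows, each an object with "claw": the closure, from 0 (fully open) to 1 (shut); "linear": the shift along the tool's x, y, z in cm, a list of three; "angular": the turn, a rotation vector about the tool's x, y, z in degrees, a list of three. In form: [{"claw": claw, "linear": [tx, ty, tz], "angular": [ax, ay, az]}, ...]. A call has 1 to 12 rows; each row shifts and turns the commanded pose from where the row before left it, along the tool's axes as they then stand; what a row does not reach is not made up. A row lasts 1/8 s, in which the tool goes at most 62.5 mm and 10.7 degrees, less where a joint would pass 70% of its speed; a pose out of reach is approached as far as the arm can. A call is refused whole if a number of a shift passes 6.25 or a number of a turn 10.7, either way. A call with a gripper value outside its range is refused whole. The fingers move at their own pace and stop on an object; "newtons" is the grip in N (left out, the last holds). Time passes only in rows, so rows that do not move let the fingers close. It gives the time, the measured TCP pose, the force and the opening at its end, in the units of the state.
- read_state(): the state, without advancing time (a new reading comes with each control period).
- read_camera(name): name is "scene" or "top"; returns a dict with "pixels" (420x560x3 uint8, red, green, blue), "K" (3x3 intrinsics, pixels), "xyz" and "attitude" of the camera in the world. Camera axes: x right, y up, looking along -z (the intrinsics and any distortion apply to the point x, -y, -z); pixel columns grow to the right and rows downward; lengths in m; the calibration is good to about 2 mm. A picture is of the moment at which its call begins. There is no depth.
- close_job(): hands the job in, once; it reports no verdict.
Trained networks look in a picture, given as the dict that the camera call returned (one of the last four; its "shot" number tells which), for a name from the list of things; names that differ only in an ending like _2 or _b are one class to them, and where a whole thing is asked for, a point or a joint stands for the part that bears it (a point fixed in the world has none). Each returns a list of dicts, best first, with "p" (0 to 1); they miss things now and then, are a little off and sometimes report something else, mostly with a low value. They report only what shows in the picture. A call takes as long as a camera call. They do not tell look-alikes from the thing itself.
- search_frame(picture, label): "at" ([x, y, z] in m, in world coordinates, good to about 4 mm: the middle of the surface that is visible of it).
- masks_of(picture, label): "mask" (420x560 bool, what is visible of it).
The state is a dict: "t": time; "q": joint angles; "dq": joint speeds; "joint_torque": joint torques, N m; "tool_pos": TCP position; "orientation": TCP orientation; "force": force on the tool from outside, world axes, zero at the start; "wrist_torque": the same for the moment, N m; "opening": finger opening in m.
Only numpy, scipy, OpenCV 4.12 (cv2) and the standard library are available. Lean on these libraries where they do the work, as an engineer would, in place of code of your own. Each camera call takes 0.05 s, during which the arm holds its last target.

## Working session

There is one attempt and no reset: what is moved stays moved. The work goes in short steps, Python scripts to look and compute and a tool call to move; the robot and the scene stay as the last step left them, time stands still between calls to the robot, and variables do not carry over. Pictures are saved under pics/ and viewed, and the job is handed in when it is done.

Besides the shell and the picture viewer there is one more tool, called as name(argument=value, ...) on one line, values as JSON. drive_tool: Moves the arm, as the interface text tells. Its arguments: {"type":"object","properties":{"plan":{"type":"array"},"newtons":{"type":"number"}},"required":["plan"]}

```bash
ls; mkdir -p pics
python3 - <<'E'
from plant import *
import plant,cv2,pickle
print(read_state(), grasp_offset)
for n in ("scene","top"):
    p=read_camera(n); cv2.imwrite(f"pics/{n}0.png",p["pixels"][:,:,::-1]); print(n,p["K"],p["xyz"],p["attitude"],[k for k in p])
    pickle.dump(p,open(f"{n}0.pkl","wb"))
    for l in ["tread_mid","tread_short_mid","tread_long_mid","pocket","camera_head","camera","tread"]:
        print(l,[(d["p"],d["at"]) for d in search_frame(p,l)][:5])
E
```

```text
pics
{'t': 0.0, 'q': array([-1.33540376e+00,  1.31160146e-01,  1.48927110e+00,  1.20288147e-05,
        1.52299006e+00, -8.54108824e-02]), 'dq': array([ 0.00126776, -0.00026151,  0.0003103 ,  0.00135424,  0.00069226,
       -0.00060362]), 'joint_torque': array([-5.47922718e-04, -5.59856558e+01, -4.91753983e+01,  7.66737806e-02,
        3.55784199e-02, -1.49923981e-04]), 'tool_pos': array([ 0.18908465, -0.56883203,  0.21759254]), 'orientation': array([-3.09946381e+00, -5.01466510e-01,  1.96271425e-04]), 'force': array([-0.0873469 ,  0.30602692,  0.9391066 ]), 'wrist_torque': array([ 0.04344475, -0.03180219,  0.01923283]), 'opening': 0.09320016382841542} 0.0188
scene [[391.58143531   0.         277.45999326]
 [  0.         391.58143531 211.82004609]
 [  0.           0.           1.        ]] [1.00046898 0.26961006 0.80903942] [0.35706443 0.74949585 2.13209842] ['pixels', 'K', 'xyz', 'attitude', 'shot']
tread_mid [(0.91, [0.3994, -0.4558, 0.0314]), (0.69, [0.5906, -0.2165, 0.0245]), (0.58, [0.3346, -0.2873, 0.0287]), (0.57, [0.4775, -0.3516, 0.0308])]
tread_short_mid [(0.62, [0.4599, -0
[... 553 characters left out ...]
         1.        ]] [ 0.27512396 -0.08105903  1.40342551] [ 0.16632124 -0.1466826  -1.55688252] ['pixels', 'K', 'xyz', 'attitude', 'shot']
tread_mid [(0.73, [0.5804, -0.2202, 0.0285]), (0.73, [0.3233, -0.2903, 0.0307]), (0.38, [0.543, 0.0504, 0.0182])]
tread_short_mid []
tread_long_mid [(0.73, [0.4562, -0.1116, 0.0285])]
pocket [(0.87, [0.544, 0.0517, 0.0191]), (0.68, [0.4495, -0.2402, 0.0286])]
camera_head [(0.8, [0.5617, 0.3304, 0.1052]), (0.68, [0.5451, 0.0517, 0.0168]), (0.54, [0.4188, 0.2425, 0.0094])]
camera [(0.78, [0.5476, 0.3177, 0.0858])]
tread [(0.9, [0.3255, -0.2879, 0.0281]), (0.8, [0.4684, -0.3632, 0.0269]), (0.8, [0.5826, -0.2233, 0.0295]), (0.67, [0.3869, -0.4568, 0.0289])]
```

View pics/scene0.png

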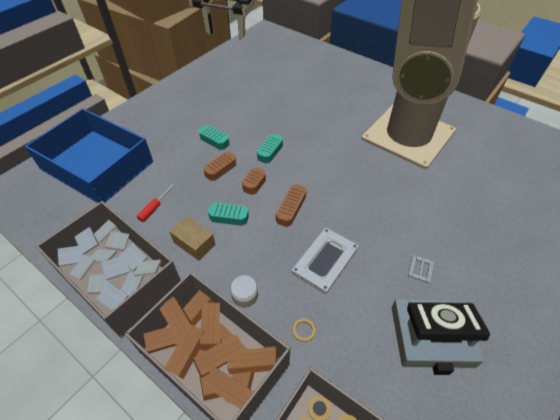

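View pics/top0.png

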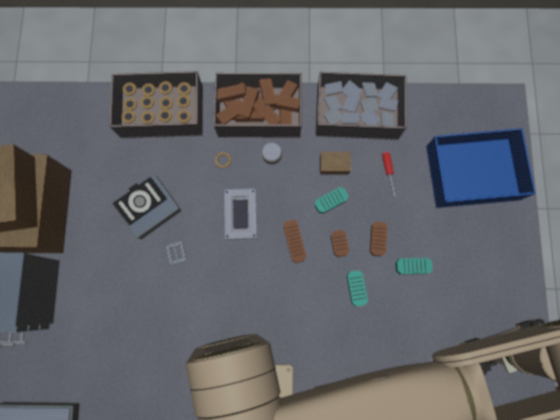

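```bash
cat > h.py <<'E'
import numpy as np,cv2,pickle
from scipy.spatial.transform import Rotation as R
from scipy.optimize import minimize
def proj(p,X):
    X=np.atleast_2d(X); c=(X-np.array(p["xyz"]))@R.from_rotvec(p["attitude"]).as_matrix()
    c=c*[1,-1,-1]; u=c@np.array(p["K"]).T; return u[:,:2]/u[:,2:]
def prism(L,W,H,clip,z0=0):
    a,b,c=L/2,W/2,clip
    o=np.array([[a,-b+c],[a,b-c],[a-c,b],[-a+c,b],[-a,b-c],[-a,-b+c],[-a+c,-b],[a-c,-b]])
    return np.vstack([np.c_[o,np.full(8,z0)],np.c_[o,np.full(8,z0+H)]])
def place(P,x,y,yaw): return R.from_euler('z',yaw).apply(P)+[x,y,0]
def sil(p,X,shape=(420,560),s=8):
    h=cv2.convexHull(proj(p,X).astype(np.float32))
    m=np.zeros(shape,np.uint8); cv2.fillPoly(m,[np.round((h)*16).astype(np.int32)],255,lineType=cv2.LINE_AA,shift=4); return m/255.
def fit(p,mask,P,x0):
    m=cv2.GaussianBlur(mask.astype(float),(0,0),1.0)
    f=lambda v:((cv2.GaussianBlur(sil(p,place(P,v[0]/100,v[1]/100,v[2]/10)),(0,0),1.0)-m)**2).sum()
    best=None
    for dy in (0,.5,-.5,1.,1.57):
        r=minimize(f,[x0[0]*100,x0[1]*100,(x0[2]+dy)*10],method='Nelder-Mead',options=dict(initial_simplex=np.array([x0[0]*100,x0[1]*100,(x0[2]+dy)*10])+np.array([[0,0,0],[1,0,0],[0,1,0],[0,0,3]]),maxiter=300))
        if best is None or r.fun<best.fun: best=r
    return best.x/[100,100,10],best.fun
E
cat > a.py <<'E'
from h import *
for n in("scene","top"):
    p=pickle.load(open(n+"0.pkl","rb")); im=p["pixels"]; hsv=cv2.cvtColor(im,cv2.COLOR_RGB2HSV)
    br=((hsv[...,0]<15)&(hsv[...,1]>90)&(hsv[...,2]>40)).astype(np.uint8)
    br=cv2.morphologyEx(br,cv2.MORPH_CLOSE,np.ones((3,3)))
    k,lab,st,ce=cv2.connectedComponentsWithStats(br)
    for nm,L,x0 in (("mid",.1,(.474,-.357,0)),("short",.076,(.455,-.241,0)),("long",.126,(.465,-.11,0))):
        c=proj(p,[[*x0[:2],.02]])[0]
        i=min([i for i in range(1,k) if st[i,4]>30],key=lambda i:np.hypot(*(ce[i]-c)))
        for LL in (.076,.1,.126):
            v,f=fit(p,lab==i,prism(LL,.044,.028,.01),x0); print(n,nm,LL,st[i,4],v,f)
    g=((hsv[...,1]<60)&(hsv[...,2]>115)).astype(np.uint8)
    c=proj(p,[[.547,.05,.018]])[0]; k,lab,st,ce=cv2.connectedComponentsWithStats(g)
    i=min([i for i in range(1,k) if st[i,4]>200],key=lambda i:np.hypot(*(ce[i]-c)))
    m=(lab==i).astype(np.uint8); cs,_=cv2.findContours(m,0,2); cv2.fillPoly(m,[cv2.convexHull(np.vstack(cs))],1)
    print(n,"gauge",st[i],fit(p,m,prism(.15,.094,.018,.0001),(.547,.05,0)))
    ov=im.copy()
    x,y=c.astype(int); cv2.imwrite(f"pics/{n}_g.png",cv2.resize(im[y-50:y+50,x-60:x+60,::-1],None,fx=6,fy=6,interpolation=2))
    c=proj(p,[[.565,.33,.1]])[0]; x,y=c.astype(int); cv2.imwrite(f"pics/{n}_c.png",cv2.resize(im[y-50:y+50,x-65:x+65,::-1],None,fx=6,fy=6,interpolation=2)); print("crop c",x-65,y-50)
E
python3 a.py
```

```text
scene mid 0.076 540 [ 0.47419556 -0.3606072   2.89882568] 40.429589964979556
scene mid 0.1 540 [ 0.47345074 -0.36104165 -0.10609015] 32.29970941465465
scene mid 0.126 540 [ 0.47266879 -0.36130434  0.10961045] 154.77233435319008
scene short 0.076 418 [ 0.45711908 -0.2467802   0.2761967 ] 27.643019595848912
scene short 0.1 418 [ 0.44671905 -0.25238343  0.43900918] 133.16869028453345
scene short 0.126 418 [ 0.43931772 -0.25672955  0.47712129] 242.42653778070056
scene long 0.076 729 [ 0.47370428 -0.1102895   0.22999765] 152.44081153344735
scene long 0.1 729 [ 0.46520508 -0.11231888  0.23787216] 47.50090280943942
scene long 0.126 729 [ 0.46399096 -0.11241901  0.27369764] 38.2553709808316
scene gauge [     0      6    560    414 152088] (array([0.79263316, 0.20554915, 8.54112489]), np.float64(200548.5000270105))
crop c 381 268
top mid 0.076 438 [ 0.47356055 -0.36155203 -0.07357422] 49.1753098396909
top mid 0.1 438 [ 0.47225007 -0.36098003 -0.09474507] 72.88393636646619
top mid 0.126 438 [ 0.48109784 -0.36021294 -0.04910547] 214.13650790470538
top short 0.076 319 [ 0.45657345 -0.24623864  0.1434781 ] 50.53942976551658
top short 0.1 319 [ 0.46505915 -0.24528396  0.12911773] 171.2983433945488
top short 0.126 319 [ 0.47414321 -0.24556627  0.05586204] 313.41634917567706
top long 0.076 523 [ 0.47117867 -0.11084248  0.28463673] 149.5838700764103
top long 0.1 523 [ 0.46317233 -0.11200324  0.24743713] 63.66469404373703
top long 0.126 523 [ 0.4657408  -0.11282478  0.21390693] 75.70370852464507
top gauge [ 223  187   35   53 1264] (array([0.54779293, 0.05221273, 0.05339057]), np.float64(23.41729810926644))
crop c 74 150
```

```bash
sed -i 's/hsv\[...,2\]>115/hsv[...,2]>(150 if n=="scene" else 115)/' a.py; python3 a.py | grep gauge; python3 -c "
import cv2,numpy as np
a=[cv2.resize(cv2.imread('pics/%s.png'%n),(400,300)) for n in('scene_g','top_g','scene_c','top_c')]
cv2.imwrite('pics/m1.png',np.vstack([np.hstack(a[:2]),np.hstack(a[2:])]))"
```

```text
scene gauge [ 291  227   68   64 1476] (array([0.53903202, 0.04793532, 0.05409516]), np.float64(47.59352619631144))
top gauge [ 223  187   35   53 1264] (array([0.54779293, 0.05221273, 0.05339057]), np.float64(23.41729810926644))
```

View pics/m1.png

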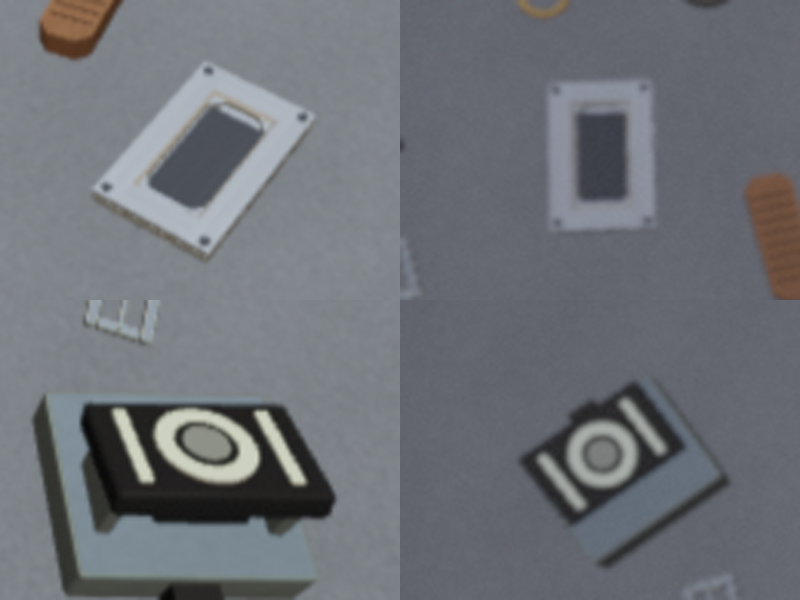

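```bash
cat > b.py <<'E'
from h import *
def tri(ps,us):
    A=[];b=[]
    for p,u in zip(ps,us):
        d=np.linalg.inv(p["K"])@[u[0],u[1],1]; d=R.from_rotvec(p["attitude"]).as_matrix()@(d*[1,-1,-1]); d/=np.linalg.norm(d)
        M=np.eye(3)-np.outer(d,d); A.append(M); b.append(M@p["xyz"])
    x=np.linalg.solve(sum(A),sum(b)); return x,[float(np.linalg.norm(M@x-c)) for M,c in zip(A,b)]
ps=[];res=[]
for n in("scene","top"):
    p=pickle.load(open(n+"0.pkl","rb")); im=p["pixels"]; hsv=cv2.cvtColor(im,cv2.COLOR_RGB2HSV); ps.append(p)
    for th in ((135,145,160) if n=="scene" else (105,115,125)):
        g=((hsv[...,1]<60)&(hsv[...,2]>th)).astype(np.uint8)
        c=proj(p,[[.547,.05,.018]])[0]; y0,x0=int(c[1])-45,int(c[0])-45
        w=np.zeros_like(g); w[y0:y0+90,x0:x0+90]=g[y0:y0+90,x0:x0+90]
        k,lab,st,ce=cv2.connectedComponentsWithStats(w); i=1+np.argmax(st[1:,4])
        m=(lab==i).astype(np.uint8); cs,_=cv2.findContours(m,0,2); cv2.fillPoly(m,[cv2.convexHull(np.vstack(cs))],1)
        P=prism(.15,.094,.0,.0001,.018)
        print(n,th,st[i],"gauge top",fit(p,m,P,(.547,.05,0)))
        P=prism(.15,.094,.018,.0001,0); print("   full",fit(p,m,P,(.547,.05,0)))
    # camera strips
    c=proj(p,[[.565,.33,.1]])[0]; x,y=c.astype(int)
    w=np.zeros_like(g); s=np.s_[y-45:y+45,x-60:x+60]
    th=185 if n=="scene" else 150
    w[s]=((im[...,0]>th)&(im[...,1]>th))[s]
    k,lab,st,ce=cv2.connectedComponentsWithStats(w)
    for i in range(1,k):
        if st[i,4]>15:
            cs,_=cv2.findContours((lab==i).astype(np.uint8),0,1)
            e=cv2.fitEllipse(cs[0]) if len(cs[0])>5 else None
            r=cv2.minAreaRect(np.argwhere(lab==i)[:,::-1].astype(np.float32))
            print(n,"blob",st[i],ce[i],"ell",e,"rect",r)
pickle.dump(ps,open("ps.pkl","wb"))
E
python3 b.py
```

```text
scene 135 [ 279  212   90   90 6267] gauge top (array([ 0.59722875,  0.07401055, -0.80398686]), np.float64(5033.0049420865735))
   full (array([ 0.57754737,  0.08424316, -0.81564626]), np.float64(4793.533715325162))
scene 145 [ 291  227   68   65 1513] gauge top (array([0.54457876, 0.05048034, 0.03555039]), np.float64(3.5523175261238586))
   full (array([0.53875285, 0.04823742, 0.05428001]), np.float64(39.78980755769827))
scene 160 [ 292  228   66   63 1358] gauge top (array([0.54364916, 0.05003427, 0.04464905]), np.float64(3.54941175301406))
   full (array([0.53887692, 0.04797285, 0.05529175]), np.float64(75.627672113221))
scene blob [418 305  12  23  75] [423.8        316.14666667] ell ((423.92669677734375, 316.4472351074219), (2.735205888748169, 29.145896911621094), 157.59396362304688) rect ((423.75860595703125, 315.89654541015625), (24.511783599853516, 2.9711251258850098), 68.1985855102539)
scene blob [432 305  33  23 276] [447.89130435 316.72101449] ell ((447.7464904785156, 316.0948181152344), (19.39103126525879, 33.482749938964844), 112.58351135253906) rect ((447.800048828125, 
[... 1033 characters left out ...]
8] ell ((152.55029296875, 191.87411499023438), (1.523823857307434, 18.489112854003906), 143.27146911621094) rect ((152.3400115966797, 191.62002563476562), (18.600004196166992, 1.4000000953674316), 53.130104064941406)
top blob [129 192  21  19 148] [139.34459459 200.83783784] ell ((139.28793334960938, 200.9215545654297), (18.63089942932129, 20.007474899291992), 98.50837707519531) rect ((139.0, 201.0), (18.0, 20.0), 90.0)
top blob [120 203  13  15  31] [126.03225806 210.12903226] ell ((126.12417602539062, 210.22885131835938), (1.5152736902236938, 18.333938598632812), 142.27088928222656) rect ((125.93079376220703, 210.05386352539062), (18.418216705322266, 1.5787042379379272), 52.12501525878906)
```

```bash
cat > c.py <<'E'
from h import *
from b import tri
from scipy.optimize import least_squares
ps=pickle.load(open("ps.pkl","rb"))
A=[np.array([(423.8,316.1),(447.8,316.15),(471.65,316.93)]),np.array([(152.4,191.7),(139.2,200.95),(126.05,210.15)])]
T=[tri(ps,(A[0][i],A[1][i])) for i in range(3)]
for t in T: print(t)
d=T[2][0]-T[0][0]; print("len",np.linalg.norm(d),"yaw y", np.arctan2(-d[0],d[1]),-d[0]/d[1])
# strip axis: endpoints
def ends(c,L,a): a=np.radians(a); e=np.array([np.cos(a),np.sin(a)])*L/2; return [np.array(c)-e,np.array(c)+e]
S=[[ends((423.8,316.1),24.0,68.0),ends((471.65,316.93),24.5,61.6)],[ends((152.4,191.7),18,53.2),ends((126.05,210.15),18,52.2)]]
def Rm(yaw,tilt): return R.from_euler('z',yaw)*R.from_euler('y',-tilt)
def f(v):
    o=v[:3]; r=Rm(v[3],v[6]); out=[(v[6]-.35)/.01]
    for k in range(2):
        loc=np.array([[0,-v[4],0],[0,0,0],[0,v[4],0]])
        out+=list(((proj(ps[k],r.apply(loc)+o)-A[k])/.3).ravel())
        for j,s in ((0,-1),(1,1)):
            pr=proj(ps[k],r.apply([[-v[5],s*v[4],0],[v[5],s*v[4],0]])+o)
            e=np.array(S[k][j]); 
            if np.linalg.norm(pr[0]-e[0])>np.linalg.norm(pr[0]-e[1]): e=e[::-1]
            out+=list(((pr-e)/.6).ravel())
    return np.array(out)
for y0 in (-.7,-.5,.5,2.5):
  r=least_squares(f,[.565,.33,.105,y0,.05,.025,.35]); print(r.x,r.cost)
J=r.jac; print(np.sqrt(np.diag(np.linalg.inv(J.T@J))))
E
python3 c.py | grep -v -e gauge -e full -e blob
```

```text
(array([0.58910927, 0.29437496, 0.10349858]), [0.00013219081632353204, 0.00013219081632349043])
(array([0.56170545, 0.33013052, 0.1041496 ]), [0.00015856703554405156, 0.00015856703554399958])
(array([0.5349712 , 0.366175  , 0.10318424]), [0.0003428805083838505, 0.00034288050838394946])
len 0.08992372375720657 yaw y 0.646063697803088 0.754011764487079
[0.56190302 0.3302218  0.10368423 0.64651856 0.04495294 0.0266096
 0.34636033] 4.336301326141039
[0.56190302 0.3302218  0.10368423 0.64651856 0.04495294 0.0266096
 0.34636032] 4.33630132614112
[0.56190302 0.3302218  0.10368423 0.64651857 0.04495294 0.0266096
 0.34636031] 4.336301326143079
[0.56190302 0.3302218  0.10368423 0.64651856 0.04495294 0.0266096
 0.34636033] 4.336301326140954
[0.00033111 0.00023288 0.00062905 0.00604699 0.00027608 0.00054083
 0.00960782]
```

```bash
cat > go.py <<'E'
import sys
from h import *
from plant import read_state
np.set_printoptions(precision=3,suppress=True)
s=read_state(); p=np.array(s["tool_pos"]); r=R.from_rotvec(s["orientation"])
GZ=.35
def yawdown(y): return R.from_matrix(np.c_[[np.cos(y),np.sin(y),0],[np.sin(y),-np.cos(y),0],[0,0,-1]])
def show(tp,tr):
    print("t",s["t"],"pos",p,"q",s["q"],"open",s["opening"],"F",s["force"])
    print("rot first(deg):",np.degrees((r.inv()*tr).as_rotvec())," then shift cm:",tr.inv().apply(np.array(tp)-p)*100,"| shift first cm:",r.inv().apply(np.array(tp)-p)*100)
if __name__=="__main__":
    a=[float(x) for x in sys.argv[1:]]
    show(a[:3],yawdown(a[3]))
E
python3 go.py .473 -.361 .12 -.10
```

```text
t 0.8 pos [ 0.189 -0.569  0.219] q [-1.335  0.13   1.488  0.     1.523 -0.085] open 0.09307233177197308 F [ 0.436  0.215 -0.289]
rot first(deg): [ 0.003 -0.002 24.111]  then shift cm: [ 26.154 -23.568   9.867] | shift first cm: [ 33.5   -10.828   9.867]
```

drive_tool(plan=[{"claw": 0.3,"linear": [0,0,0],"angular": [0,0,8.04]},{"claw": 0.3,"linear": [0,0,0],"angular": [0,0,8.04]},{"claw": 0.3,"linear": [0,0,0],"angular": [0,0,8.04]},{"claw": 0.3,"linear": [3.74,-3.37,0],"angular": [0,0,0]},{"claw": 0.3,"linear": [3.74,-3.37,0],"angular": [0,0,0]},{"claw": 0.3,"linear": [3.74,-3.37,0],"angular": [0,0,0]},{"claw": 0.3,"linear": [3.74,-3.37,0],"angular": [0,0,0]},{"claw": 0.3,"linear": [3.74,-3.37,0],"angular": [0,0,0]},{"claw": 0.3,"linear": [3.74,-3.37,0],"angular": [0,0,0]},{"claw": 0.3,"linear": [3.74,-3.37,0],"angular": [0,0,0]},{"claw": 0.3,"linear": [0,0,4],"angular": [0,0,0]},{"claw": 0.3,"linear": [0,0,0],"angular": [0,0,0]}], newtons=20)

```text
t: 2.3
tool_pos: [0.4718, -0.3587, 0.175]
orientation: [-3.134, 0.155, 0.008]
force: [-0.7, 0.6, 0.4]
opening: 0.0649
```

```bash
python3 go.py .473 -.361 .0135 -.10
python3 - <<'E'
from plant import *
import cv2,pickle,numpy as np
from h import *
p=read_camera("scene");pickle.dump(p,open("s1.pkl","wb"))
c=proj(p,[[.473,-.361,.05]])[0].astype(int);print(c)
im=p["pixels"][max(0,c[1]-75):c[1]+75,c[0]-100:c[0]+100,::-1]
cv2.imwrite("pics/s1.png",cv2.resize(im,None,fx=4,fy=4))
E
```

```text
t 2.3 pos [ 0.472 -0.359  0.175] q [-0.736  0.141  1.556 -0.     1.451  0.933] open 0.06493072938900421 F [-0.7    0.571  0.366]
rot first(deg): [-0.224  0.321  0.065]  then shift cm: [ 0.139  0.215 16.153] | shift first cm: [ 0.23   0.278 16.151]
[217 156]
```

View pics/s1.png

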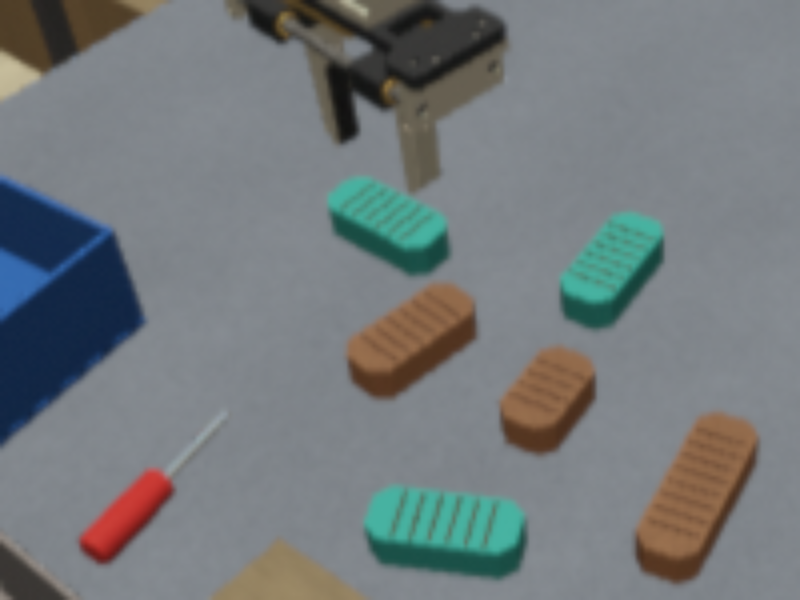

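Run:
```python
from h import *
p=pickle.load(open("s1.pkl","rb"))
print(proj(p,[[.4718,-.3587,.175],[.473,-.361,.028]]))
from go import *
y=r.apply([0,1,0])
for s_ in(-1,1): print(proj(pickle.load(open("s1.pkl","rb")),[np.array([.4718,-.3587,.175])+s_*y*.0325]))
```

```text
[[212.84923013 120.59206754]
 [218.94535978 162.16323006]]
[[221.254 126.229]]
[[204.68  115.113]]
```

drive_tool(plan=[{"claw": 0.3,"linear": [0,0,4],"angular": [0,0,0]},{"claw": 0.3,"linear": [0,0,4],"angular": [0,0,0]},{"claw": 0.3,"linear": [0,0,2],"angular": [0,0,0]},{"claw": 0.3,"linear": [0,0,1],"angular": [0,0,0]},{"claw": 0.3,"linear": [0,0,0],"angular": [0,0,0]},{"claw": 0.3,"linear": [0,0,0],"angular": [0,0,0]}])

```text
t: 3.1
tool_pos: [0.4742, -0.3618, 0.0704]
orientation: [3.136, -0.157, 0.003]
force: [0.1, -0.5, 0.8]
opening: 0.0653
```

```bash
python3 go.py .473 -.361 .0135 -.10
```

```text
t 3.1 pos [ 0.474 -0.362  0.07 ] q [-0.738  0.235  1.65  -0.     1.255  0.933] open 0.06529345518423105 F [ 0.148 -0.505  0.788]
rot first(deg): [ 0.091 -0.118 -0.015]  then shift cm: [-0.124 -0.066  5.695] | shift first cm: [-0.136 -0.075  5.694]
```

drive_tool(plan=[{"claw": 0.3,"linear": [-0.12,-0.07,2],"angular": [0,0,0]},{"claw": 0.3,"linear": [0,0,2],"angular": [0,0,0]},{"claw": 0.3,"linear": [0,0,1.2],"angular": [0,0,0]},{"claw": 0.3,"linear": [0,0,0.5],"angular": [0,0,0]},{"claw": 0.3,"linear": [0,0,0],"angular": [0,0,0]},{"claw": 0.4,"linear": [0,0,0],"angular": [0,0,0]},{"claw": 0.5,"linear": [0,0,0],"angular": [0,0,0]},{"claw": 1,"linear": [0,0,0],"angular": [0,0,0]},{"claw": 1,"linear": [0,0,0],"angular": [0,0,0]},{"claw": 1,"linear": [0,0,0],"angular": [0,0,0]}])

```text
t: 4.35
tool_pos: [0.4725, -0.3605, 0.0123]
orientation: [3.137, -0.157, 0.001]
force: [-1.0, 0.2, 4.6]
opening: 0.0437
```

```bash
python3 go.py .473 -.361 .0135 -.10
```

```text
t 4.35 pos [ 0.473 -0.36   0.012] q [-0.738  0.305  1.683 -0.     1.153  0.933] open 0.043677220964748936 F [-1.008  0.187  4.629]
rot first(deg): [ 0.042 -0.045 -0.01 ]  then shift cm: [ 0.054  0.049 -0.123] | shift first cm: [ 0.054  0.05  -0.123]
```

drive_tool(plan=[{"claw": 1,"linear": [0,0,-0.5],"angular": [0,0,0]},{"claw": 1,"linear": [0,0,-2],"angular": [0,0,0]},{"claw": 1,"linear": [0,0,-4],"angular": [0,0,0]},{"claw": 1,"linear": [0,0,-3.5],"angular": [0,0,0]},{"claw": 1,"linear": [0,0,0],"angular": [0,0,0]},{"claw": 1,"linear": [0,0,0],"angular": [0,0,0]}])

```text
t: 5.1
tool_pos: [0.472, -0.3598, 0.1116]
orientation: [-3.138, 0.157, 0.0]
force: [-0.5, 0.2, -2.0]
opening: 0.0436
```

```bash
python3 go.py .545 .0507 .11 .038
cat > look.py <<'E'
import sys
from plant import *
from h import *
def look(name,X,tag,w=70,h=52):
    p=read_camera(name);pickle.dump(p,open(tag+".pkl","wb"))
    c=proj(p,[X])[0].astype(int)
    y0,x0=max(0,c[1]-h),max(0,c[0]-w); im=p["pixels"][y0:c[1]+h,x0:c[0]+w,::-1]
    cv2.imwrite(f"pics/{tag}.png",cv2.resize(im,None,fx=5,fy=5,interpolation=cv2.INTER_CUBIC)); print(tag,"crop origin",x0,y0,"x5",im.shape)
    return p
if __name__=="__main__": look(sys.argv[1],[float(a) for a in sys.argv[3:6]],sys.argv[2])
E
python3 look.py scene s2 .473 -.361 .11
```

```text
t 5.1 pos [ 0.472 -0.36   0.112] q [-0.738  0.187  1.625  0.     1.33   0.933] open 0.043591089262755144 F [-0.546  0.169 -1.965]
rot first(deg): [-0.007  0.005 -7.913]  then shift cm: [  8.856 -40.744   0.157] | shift first cm: [  3.162 -41.575   0.162]
s2 crop origin 145 88 x5 (104, 140, 3)
```

View pics/s2.png

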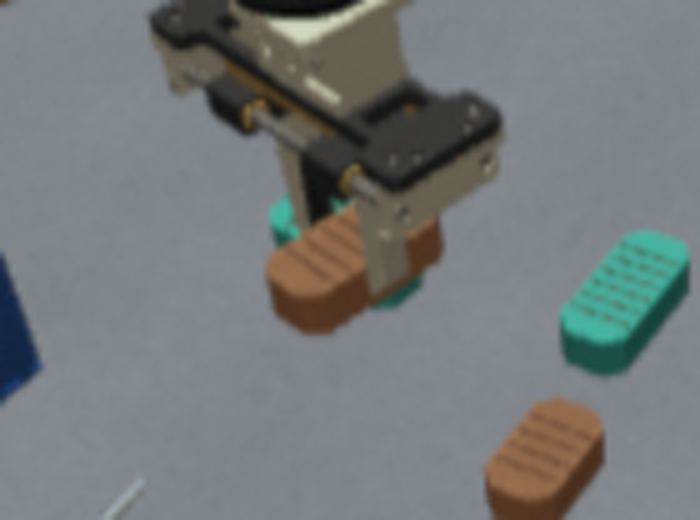

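drive_tool(plan=[{"claw": 1,"linear": [0,0,0],"angular": [0,0,-7.91]},{"claw": 1,"linear": [0.55,-2.54,0],"angular": [0,0,0]},{"claw": 1,"linear": [1.1,-5.1,0],"angular": [0,0,0]},{"claw": 1,"linear": [1.1,-5.1,0],"angular": [0,0,0]},{"claw": 1,"linear": [1.1,-5.1,0],"angular": [0,0,0]},{"claw": 1,"linear": [1.1,-5.1,0],"angular": [0,0,0]},{"claw": 1,"linear": [1.1,-5.1,0],"angular": [0,0,0]},{"claw": 1,"linear": [1.1,-5.1,0],"angular": [0,0,0]},{"claw": 1,"linear": [1.1,-5.1,0],"angular": [0,0,0]},{"claw": 1,"linear": [0.55,-2.5,0],"angular": [0,0,0]},{"claw": 1,"linear": [0,0,2],"angular": [0,0,0]},{"claw": 1,"linear": [0,0,0],"angular": [0,0,0]}])

```text
t: 6.65
tool_pos: [0.5419, 0.0508, 0.0883]
orientation: [-3.141, -0.061, 0.01]
force: [-0.4, -0.9, -1.0]
opening: 0.0438
```

drive_tool(plan=[{"claw": 1,"linear": [0,0,0],"angular": [0,0,0]},{"claw": 1,"linear": [0,0,0],"angular": [0,0,0]}])

```text
t: 6.9
tool_pos: [0.545, 0.05, 0.0921]
orientation: [3.141, 0.058, 0.001]
force: [0.0, -0.0, -0.9]
opening: 0.0441
```

```bash
python3 go.py .545 .0507 .0203 .038; python3 look.py scene s3 .545 .05 .05;python3 look.py top t3 .545 .05 .05
```

```text
t 6.9 pos [0.545 0.05  0.092] q [-0.002  0.086  1.773 -0.     1.282  1.531] open 0.04410190103738418 F [ 0.026 -0.021 -0.942]
rot first(deg): [ 0.002 -0.035 -0.05 ]  then shift cm: [ 0.004 -0.074  7.185] | shift first cm: [-0.001 -0.074  7.185]
s3 crop origin 256 197 x5 (104, 140, 3)
t3 crop origin 169 159 x5 (104, 140, 3)
```

View pics/s3.png

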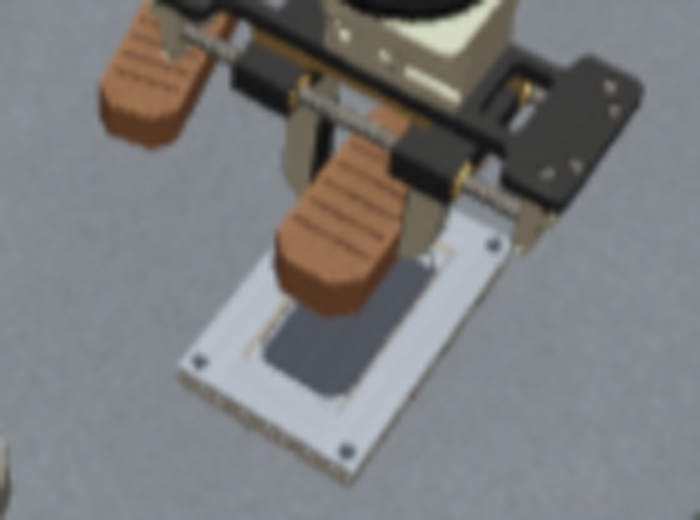

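View pics/t3.png

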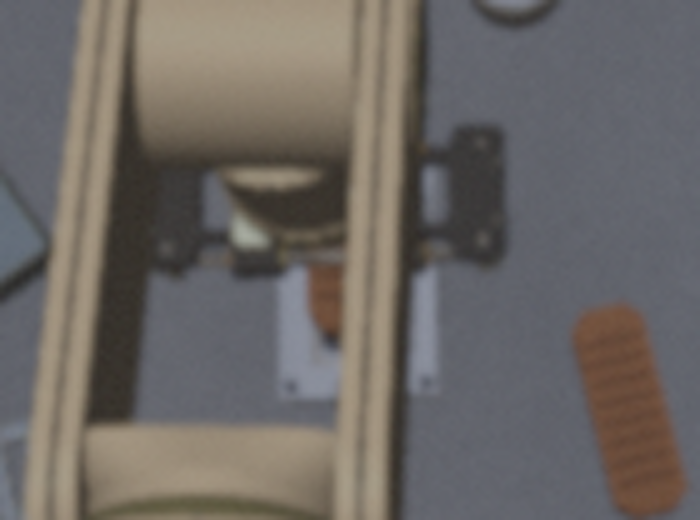

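```bash
cat > hold.py <<'E'
from h import *
from go import p as tp, r as tr, np
p=pickle.load(open("s3.pkl","rb")); im=p["pixels"]; hsv=cv2.cvtColor(im,cv2.COLOR_RGB2HSV)
br=((hsv[...,0]<15)&(hsv[...,1]>90)&(hsv[...,2]>40)).astype(float)
W=np.zeros((420,560)); W[228:268,306:334]=1
m=cv2.GaussianBlur(br,(0,0),.8)
P=prism(.1,.044,.028,.01,-.014)
def f(v):
    X=tr.apply(P*[1,-1,-1]+np.array([v[0],v[1],v[2]])/1000)+tp
    return (W*(cv2.GaussianBlur(sil(p,X),(0,0),.8)-m)**2).sum()
for st in ((0,0,-2),(3,1,0),(-3,-1,-4)):
    q=minimize(f,st,method='Nelder-Mead',options=dict(initial_simplex=np.array(st)+np.array([[0,0,0],[2,0,0],[0,2,0],[0,0,2.]]))); print("free dx dy dz mm",q.x,q.fun)
    q=minimize(lambda v:f([v[0],0,v[1]]),st[::2],method='Nelder-Mead'); print("   dx dz",q.x,q.fun)
E
python3 hold.py
```

```text
free dx dy dz mm [-7.297  0.534  2.846] 9.912863992870014
   dx dz [ 0. -2.] 31.44206940296714
free dx dy dz mm [-9.588  2.091  8.299] 8.08557705773102
   dx dz [-5.691  0.007] 10.033089070035514
free dx dy dz mm [-5.429 -0.919 -1.007] 10.027560392853578
   dx dz [-5.978 -1.804] 10.636238531571506
```

```bash
cat >> hold.py <<'E'
def ov(v,col,img,sc=6):
    X=tr.apply(P*[1,-1,-1]+np.array(v)/1000)+tp
    u=(proj(p,X)-[280,200])*sc+sc/2
    for a in (u[:8],u[8:]): cv2.polylines(img,[np.round(a).astype(np.int32)],True,col,1)
img=cv2.resize(im[200:275,280:380,::-1],None,fx=6,fy=6,interpolation=2)
ov((0,0,-1.7),(0,255,0),img); ov((-6,0,-1.7),(255,0,255),img)
G=prism(.15,.094,.018,.0001)
for (x,y,a,c) in ((.545,.0507,.038,(0,255,255)),):
    u=(proj(p,place(G,x,y,a))-[280,200])*6+3
    cv2.polylines(img,[np.round(u[8:]).astype(np.int32)],True,c,1)
    u=(proj(p,place(prism(.105,.049,.01,.01,.008),x,y,a))-[280,200])*6+3
    for b in(u[:8],u[8:]): cv2.polylines(img,[np.round(b).astype(np.int32)],True,c,1)
cv2.imwrite("pics/ov3.png",img)
E
python3 hold.py >/dev/null
```

```text
(no output)
```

View pics/ov3.png

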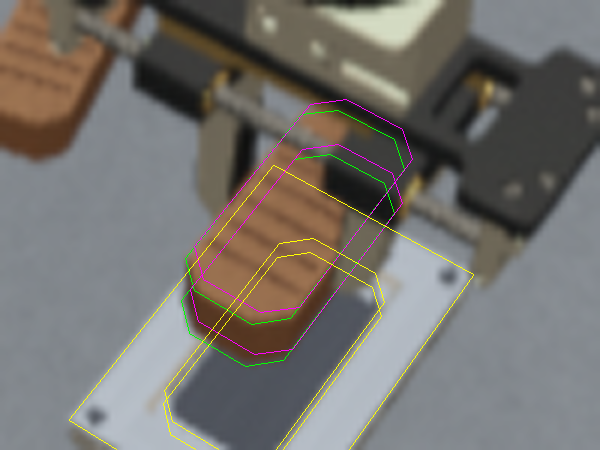

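```bash
cat > m.py <<'E'
from hold import *
np.set_printoptions(linewidth=250)
for rr in range(244,266,2): print(rr," ".join("%3d/%3d/%3d"%tuple(hsv[rr,c]) for c in range(308,336,3)))
E
python3 m.py | tail -11
```

```text
244 105/ 18/139  11/ 96/112  14/122/153  14/123/151  13/122/142  12/126/130  13/122/151  13/123/147  13/126/125  13/116/ 97
246 105/ 18/139  10/ 76/ 91  13/121/152  14/122/152  13/122/152  13/126/140  12/126/123  14/122/152  13/124/148  17/ 78/ 82
248 105/ 22/166   9/ 72/ 81  14/124/150  13/122/155  14/122/153  13/122/153  13/122/148  12/125/133  13/141/103  13/ 72/ 85
250 105/ 21/194  10/ 77/ 79  13/149/ 94  14/127/143  13/123/154  14/122/153  13/122/149  13/123/149  11/150/ 80 111/ 28/ 90
252 107/ 21/197   0/ 19/107  12/153/ 85  12/150/ 90  13/128/135  13/122/150  13/127/137  13/138/102   8/ 84/ 79 113/ 36/ 93
254 107/ 21/196 110/ 10/153  12/156/ 85  12/155/ 84  12/154/ 88  12/146/ 96  12/151/ 88  12/153/ 80 111/ 29/ 89 109/ 38/ 93
256 107/ 21/195 107/ 18/193  12/ 67/111  12/153/ 85  12/159/ 85  12/154/ 88  12/156/ 85  10/ 90/ 79 111/ 36/ 93 111/ 35/ 94
258 105/ 21/196  30/  3/174 109/ 15/139   6/ 49/ 83  12/153/ 85  12/158/ 87  12/144/ 85 124/ 21/ 86 111/ 36/ 93 108/ 35/ 94
260 107/ 18/196  20/ 20/153 108/ 34/ 97 113/ 33/ 93 170/ 19/ 81 171/ 22/ 83 135/ 12/ 83 110/ 34/ 91 108/ 35/ 94 113/ 32/ 95
262  30/  3/175 105/ 18/141 111/ 36/ 93 111/ 36/ 92 113/ 33/ 92 110/ 33/ 92 111/ 36/ 92 111/ 36/ 93 108/ 35/ 94 110/  6/134
264  20/ 21/146 111/ 33/ 99 108/ 36/ 92 111/ 36/ 92 111/ 36/ 93 110/ 33/ 92 110/ 33/ 92 111/ 35/ 94 108/ 34/ 98 105/ 17/184
```

```bash
sed -i 's/W\[228:268,306:334\]/W[240:268,304:333]/; s/hsv\[...,1\]>90/hsv[...,1]>75/' hold.py
cat >> hold.py <<'E'
for dz in (-3,-1.7,0):
    q=minimize(lambda v:f([v[0],v[1],dz]),(0,0),method='Nelder-Mead'); print(dz,"dx dy",q.x,q.fun)
    q=minimize(lambda v:f([v[0],0,dz]),(-1,),method='Nelder-Mead'); print(dz,"dx",q.x,q.fun)
E
python3 hold.py
```

```text
free dx dy dz mm [-5.832  0.17   0.653] 3.469510448701069
   dx dz [ 0.  -2.1] 19.29085262439314
free dx dy dz mm [-7.113  0.908  2.7  ] 3.384908039541633
   dx dz [-5.4    0.007] 3.5748489491482696
free dx dy dz mm [-3.503 -0.85  -3.61 ] 3.910757101480303
   dx dz [-3.143 -4.003] 4.944547087547584
-3 dx dy [0. 0.] 19.071125705605407
-3 dx [-1.] 12.154291747320396
-1.7 dx dy [0. 0.] 23.736618453592126
-1.7 dx [-1.05] 16.17384496854979
0 dx dy [0. 0.] 29.409160485280907
0 dx [-1.] 25.97378426564712
```

drive_tool(plan=[{"claw": 1,"linear": [0,-0.07,2],"angular": [0,0,0]},{"claw": 1,"linear": [0,0,2],"angular": [0,0,0]},{"claw": 1,"linear": [0,0,1],"angular": [0,0,0]},{"claw": 1,"linear": [0,0,0.5],"angular": [0,0,0]},{"claw": 1,"linear": [0,0,0],"angular": [0,0,0]},{"claw": 1,"linear": [0,0,0],"angular": [0,0,0]}])

```text
t: 7.75
tool_pos: [0.5453, 0.0511, 0.0375]
orientation: [3.141, 0.06, 0.002]
force: [0.2, -0.4, -0.9]
opening: 0.0439
```

```bash
python3 go.py .545 .0507 .0203 .038; python3 look.py scene s4 .56 .05 .03;sed -i 's/s3.pkl/s4.pkl/;s/ov3/ov4/' hold.py; python3 hold.py|head -0; python3 look.py top t4 .545 .05 .05
```

```text
t 7.75 pos [0.545 0.051 0.037] q [-0.     0.154  1.808 -0.     1.178  1.533] open 0.04385431604296382 F [ 0.238 -0.382 -0.948]
rot first(deg): [ 0.003 -0.077 -0.006]  then shift cm: [-0.035  0.038  1.72 ] | shift first cm: [-0.037  0.038  1.72 ]
s4 crop origin 252 206 x5 (104, 140, 3)
t4 crop origin 169 159 x5 (104, 140, 3)Exception ignored on flushing sys.stdout:
BrokenPipeError: [Errno 32] Broken pipe
```

View pics/s4.png

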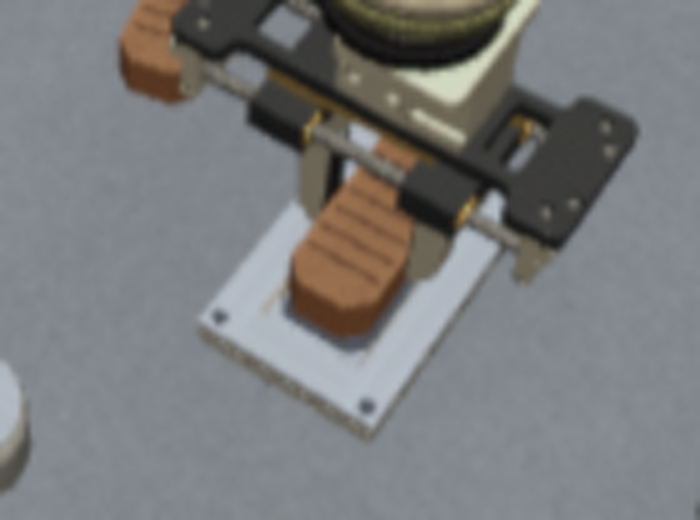

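View pics/ov4.png

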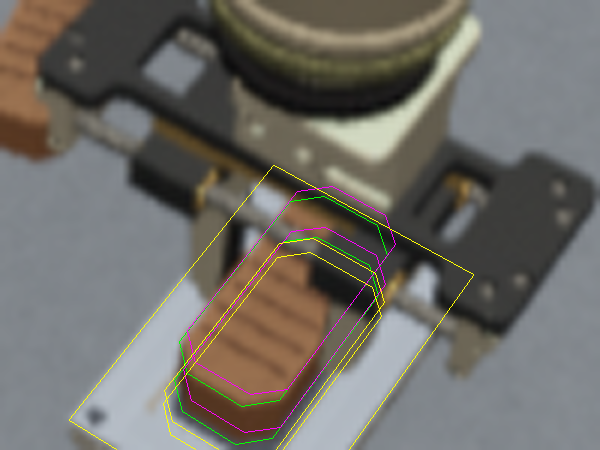

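```bash
cat > hold2.py <<'E'
from h import *
from go import p as tp, r as tr, np
p=pickle.load(open("s4.pkl","rb")); im=p["pixels"]; hsv=cv2.cvtColor(im,cv2.COLOR_RGB2HSV)
br=((hsv[...,0]<20)&(hsv[...,1]>80)&(hsv[...,2]>40)).astype(float)
W=np.zeros((420,560)); W[258:285,300:333]=1
m=cv2.GaussianBlur(br,(0,0),.8); P=prism(.1,.044,.028,.01,-.014)
def f(v):
    X=tr.apply(P*[1,-1,-1]+np.array([v[0],v[1],v[2]])/1000)+tp
    return (W*(cv2.GaussianBlur(sil(p,X),(0,0),.8)-m)**2).sum()
for dz in (-3,-1.7,-.5):
    q=minimize(lambda v:f([v[0],v[1],dz]),(0,0),method='Nelder-Mead',options=dict(initial_simplex=[[0,0],[4,0],[0,3]])); print(dz,"dx dy",q.x,q.fun, "world",tr.apply([q.x[0]/1e3,q.x[1]/1e3,dz/1e3])+tp)
# check same procedure on lying long tread + mid tread in initial image uses full silhouettes
E
python3 hold2.py
```

```text
-3 dx dy [-3.724 -0.268] 4.058244902783706 world [0.541 0.051 0.04 ]
-1.7 dx dy [-4.548  0.332] 3.966856441143097 world [0.541 0.051 0.039]
-0.5 dx dy [-5.117  0.525] 3.821167111530802 world [0.54  0.05  0.038]
```

View pics/t4.png

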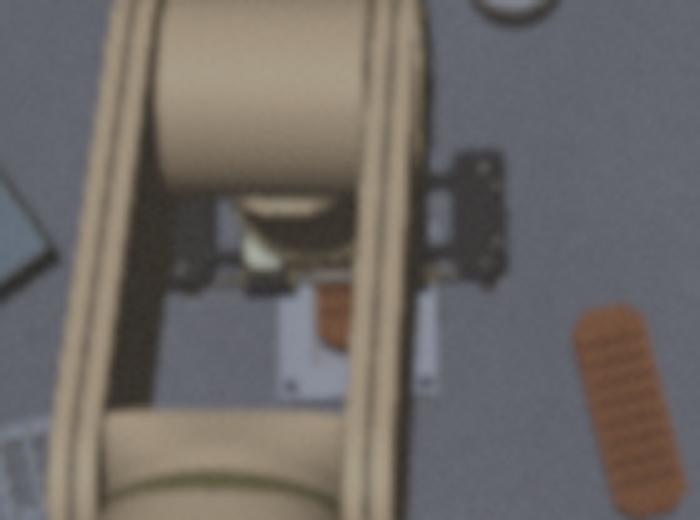

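```bash
cat > m2.py <<'E'
from h import *
p=pickle.load(open("t4.pkl","rb")); im=p["pixels"].astype(int)
P=prism(.1,.044,.028,.01,.0254)
for dx in(0,-.0045): print(dx,proj(p,place(P,.5453+dx,.0511,.038))[[3,4,5,11,12,13]].round(1).tolist())
for c in (233,234,235,236,237): print(c,[tuple(int(v) for v in im[r,c]) for r in range(221,235)])
for rr in (220,222,224): print(rr,[tuple(int(v) for v in im[rr,c]) for c in range(228,238)])
G=prism(.15,.094,.0,.0001,.018)
print(proj(p,place(G,.545,.0507,.038))[[0,2,4,6]].round(1).tolist())
print([int(im[r,228,1]) for r in range(230,245)],[int(im[r,228,1]) for r in range(210,220)])
E
python3 m2.py
```

```text
0 [[232.4, 226.1], [235.8, 229.3], [243.9, 229.1], [231.4, 224.5], [234.9, 227.8], [243.1, 227.5]]
-0.0045 [[232.4, 227.6], [235.8, 230.8], [243.9, 230.6], [231.4, 226.0], [234.9, 229.3], [243.1, 229.1]]
233 [(105, 78, 64), (109, 81, 67), (111, 84, 68), (112, 85, 70), (108, 85, 72), (101, 86, 81), (103, 98, 100), (111, 111, 119), (127, 128, 137), (133, 134, 141), (134, 135, 143), (137, 139, 149), (138, 142, 154), (138, 142, 155)]
234 [(101, 72, 56), (104, 75, 58), (110, 79, 61), (109, 78, 58), (108, 78, 61), (103, 77, 65), (94, 79, 74), (99, 95, 101), (118, 121, 130), (132, 133, 142), (136, 138, 146), (138, 141, 150), (138, 142, 154), (139, 143, 155)]
235 [(100, 72, 56), (104, 74, 58), (109, 79, 61), (111, 81, 60), (112, 82, 63), (107, 77, 58), (99, 74, 64), (96, 85, 86), (109, 109, 116), (128, 130, 139), (135, 138, 146), (137, 140, 151), (139, 143, 155), (139, 143, 156)]
236 [(100, 71, 56), (104, 76, 58), (110, 80, 63), (113, 81, 63), (112, 82, 62), (109, 78, 59), (101, 73, 57), (93, 75, 71), (103, 98, 104), (122, 124, 131), (135, 137, 145), (138, 141, 152), (137, 141, 154), (137, 1
[... 208 characters left out ...]
, 151), (137, 140, 150)]
220 [(137, 142, 154), (138, 143, 155), (135, 139, 149), (128, 123, 128), (119, 100, 95), (110, 82, 67), (105, 76, 59), (103, 74, 57), (105, 75, 58), (104, 73, 55)]
222 [(136, 142, 154), (137, 142, 154), (136, 138, 150), (129, 124, 129), (117, 99, 94), (109, 81, 67), (104, 75, 58), (104, 74, 58), (104, 76, 58), (105, 75, 59)]
224 [(139, 143, 155), (138, 142, 154), (136, 140, 150), (128, 125, 130), (117, 101, 96), (112, 85, 70), (109, 78, 58), (111, 81, 60), (113, 81, 63), (111, 80, 60)]
[[255.2, 188.5], [224.2, 189.5], [224.6, 238.5], [256.2, 237.5]]
[141, 141, 142, 139, 134, 126, 119, 120, 117, 101, 107, 124, 138, 142, 143] [76, 71, 69, 84, 89, 90, 97, 110, 126, 137]
```

```bash
cat > L.py <<'E'
from h import *
for n in("scene","top"):
    p=pickle.load(open(n+"0.pkl","rb")); im=p["pixels"]; hsv=cv2.cvtColor(im,cv2.COLOR_RGB2HSV)
    br=((hsv[...,0]<20)&(hsv[...,1]>70)&(hsv[...,2]>40)).astype(np.uint8)
    br=cv2.morphologyEx(br,cv2.MORPH_CLOSE,np.ones((3,3)))
    k,lab,st,ce=cv2.connectedComponentsWithStats(br)
    for nm,x0 in (("mid",(.474,-.36,-.1)),("short",(.456,-.246,.15)),("long",(.464,-.112,.24))):
        c=proj(p,[[*x0[:2],.02]])[0]
        i=min([i for i in range(1,k) if st[i,4]>30],key=lambda i:np.hypot(*(ce[i]-c)))
        m=cv2.GaussianBlur((lab==i).astype(float),(0,0),1)
        f=lambda v:((cv2.GaussianBlur(sil(p,place(prism(v[3]/100,v[4]/100,.028,.01),v[0]/100,v[1]/100,v[2]/10)),(0,0),1)-m)**2).sum()
        s0=np.array([x0[0]*100,x0[1]*100,x0[2]*10,10,4.4])
        r=minimize(f,s0,method='Nelder-Mead',options=dict(initial_simplex=np.vstack([s0,s0+np.diag([.6,.6,1,1,.4])]),maxiter=1500,maxfev=3000))
        print(n,nm,st[i,4],r.x.round(2),r.fun)
E
python3 L.py
```

```text
scene mid 557 [ 47.35 -36.1   -0.24   9.79   4.03] 9.488630537784326
scene short 432 [ 45.77 -24.66   1.81   7.08   3.97] 1.5127322255314073
scene long 755 [ 46.23 -11.31   2.48  12.31   3.85] 0.9627098442159046
top mid 477 [ 47.31 -36.17  -0.77   9.46   3.55] 1.783518996227711
top short 348 [ 45.89 -24.63   1.78   7.24   3.56] 1.6902110422835213
top long 568 [ 46.37 -11.25   2.56  11.9    3.71] 1.0352000655475253
```

drive_tool(plan=[{"claw": 1,"linear": [0.03,0.04,0.4],"angular": [0,0,0]},{"claw": 1,"linear": [0,0,0.3],"angular": [0,0,0]},{"claw": 1,"linear": [0,0,0.2],"angular": [0,0,0]},{"claw": 1,"linear": [0,0,0],"angular": [0,0,0]}])

```text
t: 8.35
tool_pos: [0.5447, 0.0507, 0.0273]
orientation: [-3.141, -0.06, 0.001]
force: [0.4, -0.3, -1.5]
opening: 0.0436
```

```bash
python3 go.py .545 .0507 .0203 .038; python3 look.py scene s5 .56 .05 .03
```

```text
t 8.35 pos [0.545 0.051 0.027] q [-0.001  0.169  1.812 -0.     1.161  1.532] open 0.04358755065642453 F [ 0.388 -0.298 -1.543]
rot first(deg): [-0.001  0.038 -0.003]  then shift cm: [0.032 0.004 0.696] | shift first cm: [0.033 0.004 0.696]
s5 crop origin 252 206 x5 (104, 140, 3)
```

View pics/s5.png

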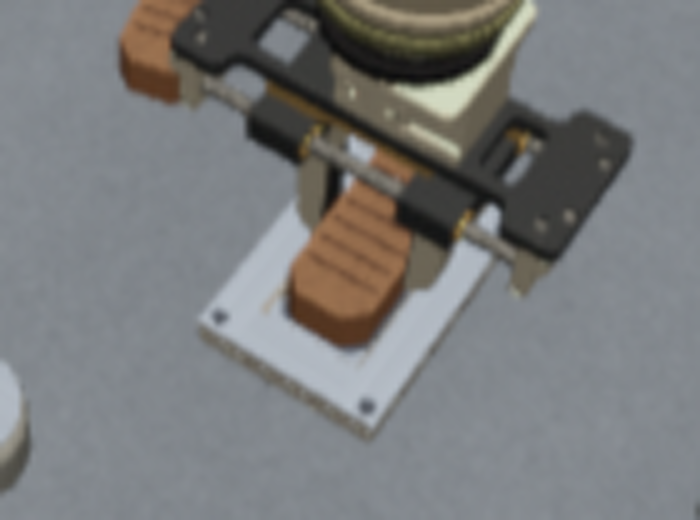

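drive_tool(plan=[{"claw": 1,"linear": [0.02,0,0.15],"angular": [0,0,0]},{"claw": 1,"linear": [0,0,0.15],"angular": [0,0,0]},{"claw": 1,"linear": [0,0,0.15],"angular": [0,0,0]},{"claw": 1,"linear": [0,0,0.1],"angular": [0,0,0]},{"claw": 1,"linear": [0,0,0],"angular": [0,0,0]}])

```text
t: 9.02
tool_pos: [0.5451, 0.0507, 0.022]
orientation: [-3.141, -0.06, 0.0]
force: [0.0, -0.2, -1.3]
opening: 0.044
```

```bash
python3 go.py .545 .0507 .0203 .038
```

```text
t 9.025 pos [0.545 0.051 0.022] q [-0.001  0.177  1.814 -0.     1.151  1.532] open 0.04404734956424696 F [ 0.005 -0.176 -1.274]
rot first(deg): [-0.     0.013 -0.007]  then shift cm: [-0.006  0.001  0.17 ] | shift first cm: [-0.006  0.001  0.17 ]
```

drive_tool(plan=[{"claw": 1,"linear": [0,0,0.08],"angular": [0,0,0]},{"claw": 1,"linear": [0,0,0.05],"angular": [0,0,0]},{"claw": 1,"linear": [0,0,0],"angular": [0,0,0]},{"claw": 1,"linear": [0,0,0],"angular": [0,0,0]}])

```text
t: 9.52
tool_pos: [0.5452, 0.0507, 0.0209]
orientation: [-3.141, -0.059, -0.0]
force: [0.8, 0.4, -1.2]
opening: 0.044
```

```bash
python3 go.py .545 .0507 .0203 .038
```

```text
t 9.525 pos [0.545 0.051 0.021] q [-0.001  0.179  1.814  0.     1.148  1.532] open 0.044029591608910984 F [ 0.819  0.411 -1.188]
rot first(deg): [-0.001 -0.004 -0.008]  then shift cm: [-0.021  0.003  0.059] | shift first cm: [-0.021  0.003  0.059]
```

drive_tool(plan=[{"claw": 1,"linear": [0,0,0.05],"angular": [0,0,0]},{"claw": 1,"linear": [0,0,0.04],"angular": [0,0,0]},{"claw": 1,"linear": [0,0,0],"angular": [0,0,0]},{"claw": 1,"linear": [0,0,0],"angular": [0,0,0]}])

```text
t: 10.02
tool_pos: [0.5453, 0.0507, 0.0203]
orientation: [-3.141, -0.06, -0.0]
force: [-3.4, 0.5, 5.8]
opening: 0.0441
```

```bash
python3 go.py .545 .0507 .0203 .038
```

```text
t 10.025 pos [0.545 0.051 0.02 ] q [-0.001  0.18   1.815  0.     1.147  1.532] open 0.04414236296766061 F [-3.358  0.516  5.76 ]
rot first(deg): [-0.    -0.01  -0.007]  then shift cm: [-0.027  0.001 -0.   ] | shift first cm: [-0.027  0.001 -0.   ]
```

drive_tool(plan=[{"claw": 0.48,"linear": [0,0,0],"angular": [0,0,0]},{"claw": 0.4,"linear": [0,0,0],"angular": [0,0,0]},{"claw": 0.3,"linear": [0,0,0],"angular": [0,0,0]},{"claw": 0.3,"linear": [0,0,0],"angular": [0,0,0]},{"claw": 0.3,"linear": [0,0,-1],"angular": [0,0,0]},{"claw": 0.3,"linear": [0,0,-4],"angular": [0,0,0]},{"claw": 0.3,"linear": [0,0,-5],"angular": [0,0,0]},{"claw": 0.3,"linear": [0,0,-2],"angular": [0,0,0]},{"claw": 0.3,"linear": [0,0,0],"angular": [0,0,0]},{"claw": 0.3,"linear": [0,0,0],"angular": [0,0,0]},{"claw": 0.3,"linear": [0,0,0],"angular": [0,0,0]},{"claw": 0.3,"linear": [0,0,0],"angular": [0,0,0]}])

```text
t: 11.52
tool_pos: [0.5443, 0.0507, 0.1385]
orientation: [-3.141, -0.06, 0.004]
force: [-0.1, -0.5, 0.1]
opening: 0.0653
```

```bash
python3 go.py .545 .0507 .0203 .038; python3 look.py scene s6 .55 .05 .03;python3 look.py top t6 .545 .05 .03; python3 -c "
import cv2,numpy as np
a=[cv2.resize(cv2.imread('pics/%s.png'%n),(400,300)) for n in('s6','t6')]
cv2.imwrite('pics/m6.png',np.hstack(a))"
```

```text
t 11.525 pos [0.544 0.051 0.138] q [-0.001  0.041  1.731  0.     1.372  1.532] open 0.06532458351303211 F [-0.119 -0.55   0.142]
rot first(deg): [-0.007  0.139 -0.006]  then shift cm: [ 0.069  0.007 11.816] | shift first cm: [ 0.098  0.008 11.816]
s6 crop origin 254 203 x5 (104, 140, 3)
t6 crop origin 169 160 x5 (104, 140, 3)
```

View pics/m6.png

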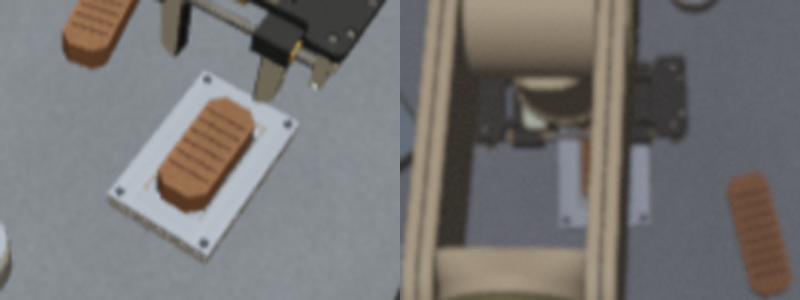

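Run:
```python
from h import *
p=pickle.load(open("s6.pkl","rb")); hsv=cv2.cvtColor(p["pixels"],cv2.COLOR_RGB2HSV)
br=((hsv[...,0]<20)&(hsv[...,1]>70)&(hsv[...,2]>40)).astype(np.uint8)
k,lab,st,ce=cv2.connectedComponentsWithStats(br); c=proj(p,[[.545,.05,.03]])[0]
i=min([i for i in range(1,k) if st[i,4]>100],key=lambda i:np.hypot(*(ce[i]-c)))
m=cv2.morphologyEx((lab==i).astype(np.uint8),cv2.MORPH_CLOSE,np.ones((3,3)))
for z0 in (.008,.018): # full / visible part above gauge
    print(z0,st[i],fit(p,m,prism(.097,.041,.036-z0,.01,z0),(.545,.05,.04)))
```

```text
0.008 [309 237  34  39 776] (array([0.54476772, 0.05085316, 0.07048124]), np.float64(6.984667796456755))
0.018 [309 237  34  39 776] (array([0.54709362, 0.05205182, 0.06236861]), np.float64(1.8212012102760011))
```

drive_tool(plan=[{"claw": 0.3,"linear": [0.05,0,4],"angular": [0,0,0]},{"claw": 0.3,"linear": [0,0,4],"angular": [0,0,0]},{"claw": 0.3,"linear": [0,0,2],"angular": [0,0,0]},{"claw": 0.3,"linear": [0,0,1.2],"angular": [0,0,0]},{"claw": 0.3,"linear": [0,0,0.3],"angular": [0,0,0]},{"claw": 0.3,"linear": [0,0,0],"angular": [0,0,0]},{"claw": 0.3,"linear": [0,0,0],"angular": [0,0,0]}])

```text
t: 12.5
tool_pos: [0.5467, 0.0507, 0.0262]
orientation: [3.141, 0.06, 0.003]
force: [0.7, 0.2, -1.0]
opening: 0.0651
```

```bash
python3 go.py .545 .0507 .0210 .038
```

```text
t 12.5 pos [0.547 0.051 0.026] q [-0.001  0.173  1.81  -0.     1.157  1.532] open 0.0651363114840821 F [ 0.697  0.181 -0.999]
rot first(deg): [ 0.005 -0.116 -0.006]  then shift cm: [-0.167 -0.002  0.515] | shift first cm: [-0.168 -0.002  0.515]
```

drive_tool(plan=[{"claw": 0.3,"linear": [-0.08,0,0.3],"angular": [0,0,0]},{"claw": 0.3,"linear": [0,0,0.18],"angular": [0,0,0]},{"claw": 0.3,"linear": [0,0,0],"angular": [0,0,0]},{"claw": 0.3,"linear": [0,0,0],"angular": [0,0,0]}])

```text
t: 13.0
tool_pos: [0.5448, 0.0507, 0.0201]
orientation: [3.141, 0.059, -0.0]
force: [0.3, -0.1, -0.4]
opening: 0.0647
```

```bash
python3 go.py .545 .0507 .0203 .038
```

```text
t 13.0 pos [0.545 0.051 0.02 ] q [-0.001  0.179  1.816 -0.     1.147  1.532] open 0.06467318044390426 F [ 0.281 -0.061 -0.397]
rot first(deg): [-0.     0.006 -0.01 ]  then shift cm: [ 0.016  0.001 -0.02 ] | shift first cm: [ 0.016  0.001 -0.02 ]
```

drive_tool(plan=[{"claw": 0.4,"linear": [0,0,0],"angular": [0,0,0]},{"claw": 0.5,"linear": [0,0,0],"angular": [0,0,0]},{"claw": 1,"linear": [0,0,0],"angular": [0,0,0]},{"claw": 1,"linear": [0,0,0],"angular": [0,0,0]},{"claw": 1,"linear": [0,0,0],"angular": [0,0,0]},{"claw": 1,"linear": [0,0,0],"angular": [0,0,0]}], newtons=30)

```text
t: 13.75
tool_pos: [0.5449, 0.0507, 0.0202]
orientation: [-3.141, -0.059, -0.0]
force: [-0.2, 0.0, -0.1]
opening: 0.0439
```

drive_tool(plan=[{"claw": 1,"linear": [0,0,-0.3],"angular": [0,0,0]},{"claw": 1,"linear": [0,0,-0.5],"angular": [0,0,0]},{"claw": 1,"linear": [0,0,-1],"angular": [0,0,0]},{"claw": 1,"linear": [0,0,-3],"angular": [0,0,0]},{"claw": 1,"linear": [0,0,-5],"angular": [0,0,0]},{"claw": 1,"linear": [0,0,-5],"angular": [0,0,0]},{"claw": 1,"linear": [0,0,-5],"angular": [0,0,0]},{"claw": 1,"linear": [0,0,-3],"angular": [0,0,0]},{"claw": 1,"linear": [0,0,0],"angular": [0,0,0]},{"claw": 1,"linear": [0,0,0],"angular": [0,0,0]},{"claw": 1,"linear": [0,0,0],"angular": [0,0,0]}])

```text
t: 15.12
tool_pos: [0.5438, 0.0507, 0.246]
orientation: [-3.141, -0.059, 0.005]
force: [-0.5, 1.2, -1.3]
opening: 0.0434
```

```bash
cat > tgt.py <<'E'
from go import *
yaw,tilt=.6465,.35; lens=np.array([.5619,.3302,.1042])
H=(R.from_euler('z',yaw)*R.from_euler('y',-tilt)).as_matrix()
tz=-H[:,2]; tx=H[:,1]; ty=np.cross(tz,tx); TR=R.from_matrix(np.c_[tx,ty,tz])
TP=lens+H[:,2]*(.12+.0121)
print(H[:,2],TP); show(TP,TR)
print("yaw-only part:"); show(TP,yawdown(yaw+np.pi/2))
print("pos above:",TP+[0,0,.03])
E
python3 tgt.py; python3 look.py scene s7 .545 .05 .2
```

```text
[-0.274 -0.207  0.939] [0.526 0.303 0.228]
t 15.125 pos [0.544 0.051 0.246] q [-0.001 -0.022  1.596 -0.     1.57   1.532] open 0.043408744118067076 F [-0.495  1.172 -1.344]
rot first(deg): [ -11.598   21.914 -123.352]  then shift cm: [21.22  12.309  6.381] | shift first cm: [ -0.845 -25.271   1.779]
yaw-only part:
t 15.125 pos [0.544 0.051 0.246] q [-0.001 -0.022  1.596 -0.     1.57   1.532] open 0.043408744118067076 F [-0.495  1.172 -1.344]
rot first(deg): [  -0.215    0.102 -124.873]  then shift cm: [21.22  13.751  1.773] | shift first cm: [ -0.845 -25.271   1.779]
pos above: [0.526 0.303 0.258]
s7 crop origin 263 156 x5 (104, 140, 3)
```

View pics/s7.png

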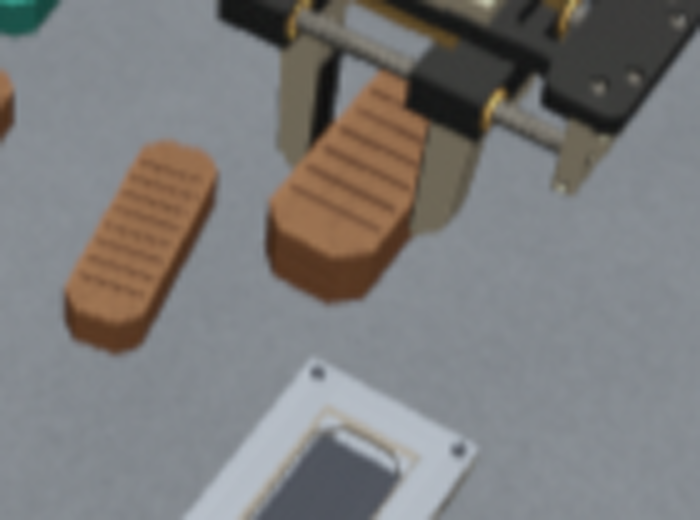

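drive_tool(plan=[{"claw": 1,"linear": [0,0,0],"angular": [0,0,-10.4]},{"claw": 1,"linear": [0,0,0],"angular": [0,0,-10.4]},{"claw": 1,"linear": [0,0,0],"angular": [0,0,-10.4]},{"claw": 1,"linear": [0,0,0],"angular": [0,0,-10.4]},{"claw": 1,"linear": [0,0,0],"angular": [0,0,-10.4]},{"claw": 1,"linear": [0,0,0],"angular": [0,0,-10.4]},{"claw": 1,"linear": [0,0,0],"angular": [0,0,-10.4]},{"claw": 1,"linear": [0,0,0],"angular": [0,0,-10.4]},{"claw": 1,"linear": [0,0,0],"angular": [0,0,-10.4]},{"claw": 1,"linear": [0,0,0],"angular": [0,0,-10.4]},{"claw": 1,"linear": [0,0,0],"angular": [0,0,-10.4]},{"claw": 1,"linear": [0,0,0],"angular": [0,0,-10.4]}])

```text
t: 16.68
tool_pos: [0.5443, 0.0507, 0.2468]
orientation: [-1.393, -2.814, 0.001]
force: [0.4, -0.4, -2.0]
opening: 0.0439
```

drive_tool(plan=[{"claw": 1,"linear": [0,0,-2],"angular": [0,0,0]},{"claw": 1,"linear": [0,0,0],"angular": [0,0,0]},{"claw": 1,"linear": [0,0,0],"angular": [0,0,0]}])

```text
t: 17.05
tool_pos: [0.5451, 0.0507, 0.2685]
orientation: [1.406, 2.809, 0.001]
force: [0.9, 0.5, -1.2]
opening: 0.0436
```

```bash
python3 tgt.py
```

```text
[-0.274 -0.207  0.939] [0.526 0.303 0.228]
t 17.05 pos [0.545 0.051 0.269] q [-0.001 -0.029  1.562  0.     1.607 -0.644] open 0.0436108904370131 F [ 0.939  0.499 -1.188]
rot first(deg): [-20.019   0.06   -0.201]  then shift cm: [21.294 11.441  8.459] | shift first cm: [21.345 13.568  4.022]
yaw-only part:
t 17.05 pos [0.545 0.051 0.269] q [-0.001 -0.029  1.562  0.     1.607 -0.644] open 0.0436108904370131 F [ 0.939  0.499 -1.188]
rot first(deg): [ 0.034  0.024 -0.207]  then shift cm: [21.294 13.648  4.023] | shift first cm: [21.345 13.568  4.022]
pos above: [0.526 0.303 0.258]
```

drive_tool(plan=[{"claw": 1,"linear": [0,0,0],"angular": [-10,0,-0.1]},{"claw": 1,"linear": [0,0,0],"angular": [-10,0,-0.1]},{"claw": 1,"linear": [1.9,1,0],"angular": [0,0,0]},{"claw": 1,"linear": [3.5,1.9,0],"angular": [0,0,0]},{"claw": 1,"linear": [3.5,1.9,0],"angular": [0,0,0]},{"claw": 1,"linear": [3.5,1.9,0],"angular": [0,0,0]},{"claw": 1,"linear": [3.5,1.9,0],"angular": [0,0,0]},{"claw": 1,"linear": [3.5,1.9,0],"angular": [0,0,0]},{"claw": 1,"linear": [1.9,0.9,0],"angular": [0,0,0]},{"claw": 1,"linear": [0,0,0],"angular": [0,0,0]},{"claw": 1,"linear": [0,0,0],"angular": [0,0,0]},{"claw": 1,"linear": [0,0,0],"angular": [0,0,0]}])

```text
t: 18.55
tool_pos: [0.5018, 0.2842, 0.3066]
orientation: [1.314, 2.641, 0.464]
force: [-0.7, -0.6, -0.7]
opening: 0.0438
```

```bash
python3 tgt.py|head -3; python3 look.py scene s8 .54 .31 .2; python3 look.py top t8 .54 .31 .2;  python3 -c "
import cv2,numpy as np
a=[cv2.resize(cv2.imread('pics/%s.png'%n),(400,300)) for n in('s8','t8')]
cv2.imwrite('pics/m8.png',np.hstack(a))"
```

```text
[-0.274 -0.207  0.939] [0.526 0.303 0.228]
t 18.55 pos [0.502 0.284 0.307] q [ 0.364 -0.304  1.78   0.098  1.331 -0.291] open 0.0438222745829512 F [-0.68  -0.627 -0.694]
rot first(deg): [-0.091  0.016  0.046]  then shift cm: [0.048 0.173 8.396] | shift first cm: [0.051 0.187 8.395]
s8 crop origin 390 225 x5 (104, 140, 3)
t8 crop origin 65 149 x5 (104, 140, 3)
```

View pics/m8.png

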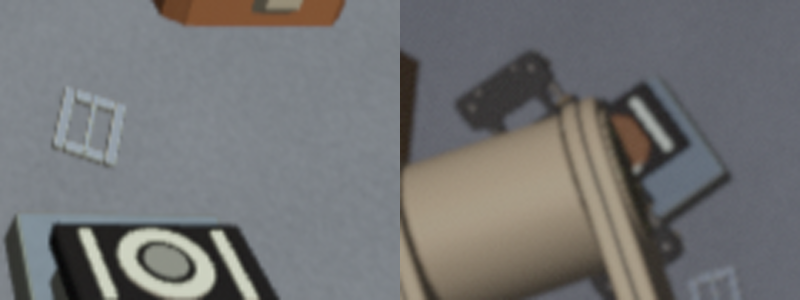

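Going in along the line of sight.

drive_tool(plan=[{"claw": 1,"linear": [0,0.1,2],"angular": [0,0,0]},{"claw": 1,"linear": [0,0,3],"angular": [0,0,0]},{"claw": 1,"linear": [0,0,2],"angular": [0,0,0]},{"claw": 1,"linear": [0,0,1],"angular": [0,0,0]},{"claw": 1,"linear": [0,0,0.3],"angular": [0,0,0]},{"claw": 1,"linear": [0,0,0],"angular": [0,0,0]},{"claw": 1,"linear": [0,0,0],"angular": [0,0,0]},{"claw": 1,"linear": [0,0,0],"angular": [0,0,0]}])

```text
t: 19.65
tool_pos: [0.5252, 0.3029, 0.2302]
orientation: [1.312, 2.641, 0.467]
force: [-0.1, -0.7, -1.0]
opening: 0.0433
```

```bash
python3 tgt.py|head -3; python3 look.py scene s9 .54 .31 .19;python3 look.py top t9 .54 .31 .2; python3 tgt.py | sed -n 2,3p
```

```text
[-0.274 -0.207  0.939] [0.526 0.303 0.228]
t 19.65 pos [0.525 0.303 0.23 ] q [ 0.383 -0.2    1.832  0.097  1.173 -0.289] open 0.04327899573546561 F [-0.122 -0.722 -1.027]
rot first(deg): [0.011 0.006 0.132]  then shift cm: [-0.035 -0.026  0.193] | shift first cm: [-0.035 -0.026  0.193]
s9 crop origin 388 228 x5 (104, 140, 3)
t9 crop origin 65 149 x5 (104, 140, 3)
t 19.75 pos [0.525 0.303 0.23 ] q [ 0.383 -0.2    1.832  0.097  1.173 -0.289] open 0.04383058298646022 F [ 0.415 -1.103 -1.127]
rot first(deg): [-0.015 -0.002  0.131]  then shift cm: [-0.041 -0.002  0.164] | shift first cm: [-0.041 -0.002  0.164]
```

View pics/s9.png

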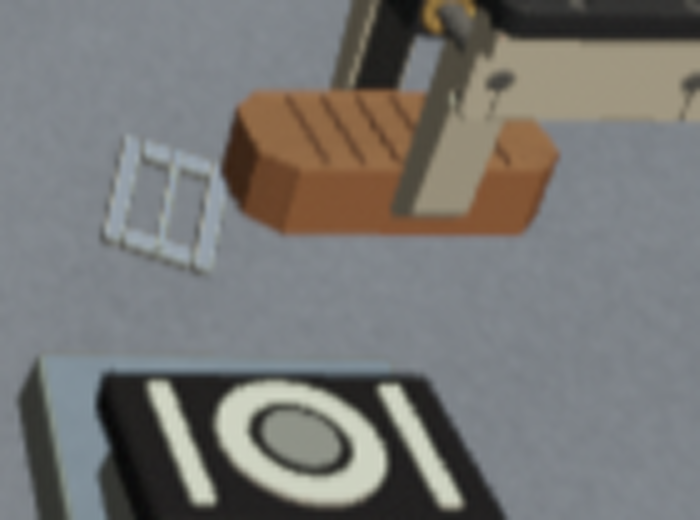

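View pics/t9.png

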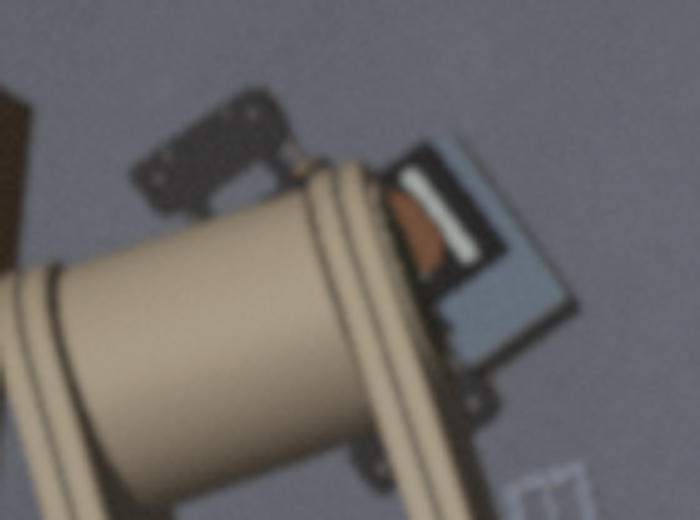

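```bash
cat > fin.py <<'E'
from tgt import *
import sys
c=pickle.load(open(sys.argv[1],"rb")); hsv=cv2.cvtColor(c["pixels"],cv2.COLOR_RGB2HSV)
br=((hsv[...,0]<20)&(hsv[...,1]>70)&(hsv[...,2]>40)).astype(np.uint8)
w=np.zeros_like(br); w[235:285,425:505]=br[235:285,425:505]
pts=np.argwhere(cv2.morphologyEx(w,cv2.MORPH_OPEN,np.ones((3,3))))[:,::-1].astype(np.int32)
m=np.zeros_like(br); cv2.fillPoly(m,[cv2.convexHull(pts)],1); m=cv2.GaussianBlur(m.astype(float),(0,0),.8)
def f(v,e):
    P=prism(.1-e,.044-e,.028-e*.7,.01,-.014+e*.35)
    X=r.apply(R.from_euler('z',v[3]/30).apply(P*[1,-1,-1])+np.array(v[:3])/1000)+p
    return ((cv2.GaussianBlur(sil(c,X),(0,0),.8)-m)**2).sum()
for e in (0,.0015,.003):
    for free in ((0,2),(0,1,2),(0,1,2,3)):
        g=lambda u:f(np.array([*(lambda b:(b.__setitem__(list(free),u),b)[1])(np.array([0.,0,-1.9,0]))]),e)
        s0=np.array([0.,0,-1.9,0])[list(free)]
        q=minimize(g,s0,method='Nelder-Mead',options=dict(initial_simplex=np.vstack([s0,s0+2*np.eye(len(s0))]))); print(e,free,q.x,q.fun)
E
python3 fin.py s9.pkl | grep '('
```

```text
rot first(deg): [-0.015 -0.002  0.131]  then shift cm: [-0.041 -0.002  0.164] | shift first cm: [-0.041 -0.002  0.164]
rot first(deg): [20.038  0.021  0.13 ]  then shift cm: [-0.041  0.054  0.155] | shift first cm: [-0.041 -0.002  0.164]
0 (0, 2) [-2.672 -1.128] 67.56217647396377
0 (0, 1, 2) [ 13.311 -27.618  21.099] 32.75307462899256
0 (0, 1, 2, 3) [-1.866 -0.872 -0.293 -1.223] 58.06384278570316
0.0015 (0, 2) [-2.113 -1.597] 39.91547948568071
0.0015 (0, 1, 2) [ 2.622 -8.618  5.663] 28.49970768920728
0.0015 (0, 1, 2, 3) [-1.72  -1.603 -0.056  1.083] 35.71482382477027
0.003 (0, 2) [-2.395 -1.707] 33.820669430527914
0.003 (0, 1, 2) [-2.518 -0.027 -1.595] 33.7043628111094
0.003 (0, 1, 2, 3) [-1.693 -0.997 -0.328  1.058] 28.75079098523183
```

```bash
cat > ov.py <<'E'
from tgt import *
c=pickle.load(open("s9.pkl","rb")); im=c["pixels"]
img=cv2.resize(im[240:290,425:510,::-1],None,fx=8,fy=8,interpolation=2)
P=prism(.1,.044,.028,.01,-.014)
for dx,col in ((0,(0,255,0)),(-2.3,(255,0,255))):
    X=r.apply(P*[1,-1,-1]+np.array([dx,0,-1.9])/1000)+p
    u=proj(c,X); print(dx,u[:,0].min(),u[:,0].max(),u[:,1].min(),u[:,1].max())
    u=(u-[425,240])*8+3.5
    for a in (u[:8],u[8:]): cv2.polylines(img,[np.round(a).astype(np.int32)],True,col,1)
cv2.imwrite("pics/ov9.png",img)
E
python3 ov.py|tail -2
```

```text
0 432.6550792045912 501.0933718051988 245.13860157591014 274.6362036053989
-2.3 431.34100271253834 499.702442766575 245.12451199829235 274.62014657884407
```

View pics/ov9.png

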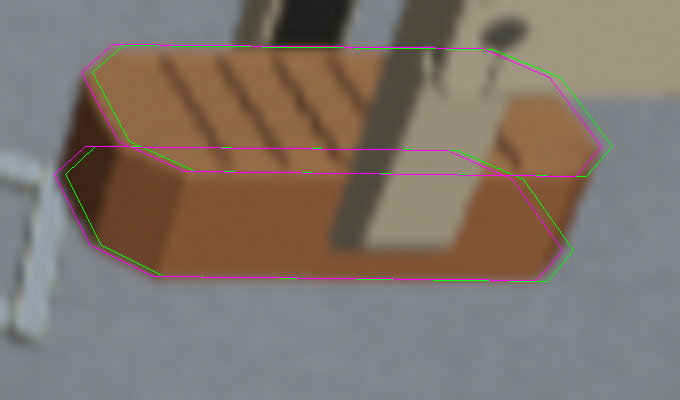

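drive_tool(plan=[{"claw": 1,"linear": [0.06,0,0.16],"angular": [0,0,0.13]},{"claw": 1,"linear": [0,0,0],"angular": [0,0,0]},{"claw": 1,"linear": [0,0,0],"angular": [0,0,0]},{"claw": 1,"linear": [0,0,0],"angular": [0,0,0]},{"claw": 1,"linear": [0,0,0],"angular": [0,0,0]},{"claw": 1,"linear": [0,0,0],"angular": [0,0,0]},{"claw": 1,"linear": [0,0,0],"angular": [0,0,0]},{"claw": 1,"linear": [0,0,0],"angular": [0,0,0]}])

```text
t: 20.75
tool_pos: [0.525, 0.3037, 0.2279]
orientation: [1.315, 2.641, 0.466]
force: [-0.3, 0.1, -0.4]
opening: 0.0438
```

```bash
python3 tgt.py|sed -n 2,3p; python3 look.py scene s10 .54 .31 .19; python3 tgt.py|sed -n 2,3p; python3 fin.py s10.pkl | grep ^0.00
```

```text
t 20.75 pos [0.525 0.304 0.228] q [ 0.384 -0.197  1.833  0.097  1.169 -0.285] open 0.043789629163129645 F [-0.278  0.051 -0.443]
rot first(deg): [-0.054 -0.011 -0.004]  then shift cm: [-0.104  0.028 -0.037] | shift first cm: [-0.104  0.028 -0.037]
s10 crop origin 388 228 x5 (104, 140, 3)
t 20.8 pos [0.525 0.304 0.228] q [ 0.384 -0.197  1.833  0.097  1.169 -0.285] open 0.04396237719752938 F [-0.108  0.408 -0.7  ]
rot first(deg): [-0.052 -0.01  -0.   ]  then shift cm: [-0.105  0.026 -0.036] | shift first cm: [-0.105  0.026 -0.036]
0.0015 (0, 2) [-2.35  -0.742] 31.570722237112854
0.0015 (0, 1, 2) [ 1.784 -6.646  4.433] 29.04951536016682
0.0015 (0, 1, 2, 3) [-1.627 -1.696  0.379  1.093] 31.570744419674902
0.003 (0, 2) [-2.521 -0.886] 32.50214801395146
0.003 (0, 1, 2) [-2.593  0.173 -0.912] 32.33448175895672
0.003 (0, 1, 2, 3) [-2.011 -0.282 -0.707  1.182] 30.005524636895696
```

View pics/s10.png

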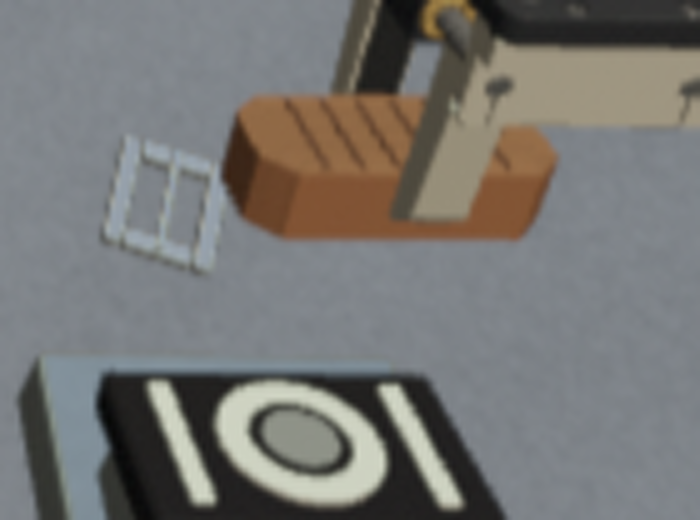

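```bash
python3 -c "
from plant import *
s=read_state();print(s['t'],abs(s['dq']).max(),s['opening'],s['force']);print(close_job())"
```

```text
20.8 0.0008885811357872653 0.04396237719752938 [-0.10823132  0.40822805 -0.70008683]
the job is handed in; nothing more can be done
None
```

I picked the middle brown tread, seated it in the gauge pocket, released it, took it out again and handed in at 20.8 s with it held above the inspection camera lens.

**Seating:** the tread was lowered slowly and met the floor at the expected height with about 6 N. After I let go and moved clear, the picture showed it lying flat in the pocket.

**Final hold:**
- The tool was within about 1 mm of its planned pose along the tread, including a deliberate 1 mm correction. It was within 0.4 mm in the other two directions and 0.1° in angle.
- The joints were still, and the jaws were closed on the tread at 44 mm.
- By the tool pose, the underside is about 120 mm from the lens glass, to within about 1 mm.

**Checks that disagreed:** my estimates of where the tread sits lengthwise between the jaws ranged from about −2.5 to +2 mm. The colour masks came out a few millimetres small and only one camera saw the held tread well. Centring along its length is therefore good to about 1–2 mm only.

Nothing else looked touched in the pictures I took. The top camera's view was mostly blocked by the arm at the end, so I could not confirm the final hold from above.

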